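# Roll the four-way tube rack to its large-tube side

## Robot

A 7-joint arm with a two-finger parallel gripper is mounted at the origin on the work surface. World frame = base frame: x ahead of the robot, y to its left, z up, the work surface at z = 0. Lengths are in m, angles in rad, forces in N, time in s.
With the tool pointing down it reaches from about 0.425 to 0.95 m from the base axis. Payload 4.7 kg.
Tool frame: the origin (TCP) lies at the very end of the fingers, on their centre line; the grasp point (between the pads) lies 19 mm behind it; z points along the fingers, y is the direction in which the jaws open and shut (so a half turn about z gives the same grasp; the last joint's range is limited). The gripper opens to 87 mm and grips with 3 to 60 N. Pads are 19 mm wide; open, the fingers measure 117 mm over their backs; the gripper's body (75 mm by 190 mm) begins 51 mm behind the grasp point.
Start: joints at [1.211, 0.469, -0.049, 1.532, 0.024, 1.141, -0.082], TCP at [0.219, -0.638, 0.223] pointing down, gripper open.
Joint ranges: [-2.59, 2.59], [-0.33, 1.99], [-1.39, 1.29], [0.1, 2.45], [-1.04, 4.18], [0.21, 1.99], [-2.66, 2.66]. Speed limits (rad/s): [2.57, 2.57, 3.14, 3.14, 3.14, 3.14, 3.14].

## Interface

Orientations are given as a unit quaternion [x, y, z, w].
In Python, from workcell import manip gives the robot as it stands. The module is installed in compiled form; this text tells all that it offers.
- The arm moves only by the tool send_rows, never from a script. Its argument "rows" is a list of rows, each a list of 2 entries, a list of its own where there are three numbers: the shift along the tool's x, y, z in mm, then the turn, a rotation vector about the tool's x, y, z in degrees. A call has 1 to 8 rows; each row is the pose to reach, as a shift and turn from the pose measured when the call began, along the tool's axes at that moment; what a row does not reach only later rows make up. A row lasts 1/10 s, in which the tool goes at most 50 mm and 8.59 degrees, less where a joint would pass 70% of its speed; a pose out of reach is approached as far as the arm can. A call with a gripper value outside its range is refused whole. "gripper" is the opening, from 0 (shut) to 1 (fully open), set as the call begins (left out, the last holds). The fingers move at their own pace and stop on an object; "squeeze" is the grip in N (left out, the last holds). Time passes only in rows, so rows that repeat a pose let the fingers close. It gives the time, the measured TCP pose, the force and the opening at its end, in the units of the state.
- manip.state(): the state, without advancing time (a new reading comes with each control period).
- manip.snapshot(name): name is "side" or "top"; returns a dict with "image" (420x560x3 uint8, red, green, blue), "z_map" (420x560 float32, m along the optical axis (not along the pixel's ray), 0 where there is no reading), "fx", "fy", "cx", "cy" (pixels), "eye" and "orientation" of the camera in the world. Camera axes: x right, y down, z forward; pixel columns grow to the right and rows downward; lengths in m; the calibration is good to about 2 mm. A picture is of the moment at which its call begins.
- manip.sign_off(): hands the job in, once; it reports no verdict.
Trained networks look in a picture, given as the dict that the camera call returned (one of the last four; its "shot" number tells which), for a name from the list of things; names that differ only in an ending like _2 or _b are one class to them, and where a whole thing is asked for, a point or a joint stands for the part that bears it (a point fixed in the world has none). Each returns a list of dicts, best first, with "p" (0 to 1); they miss things now and then, are a little off and sometimes report something else, mostly with a low value. They report only what shows in the picture. A call takes as long as a camera call. They do not tell look-alikes from the thing itself.
- manip.recognise(picture, label): "location" ([x, y, z] in m, in world coordinates, good to about 4 mm: the middle of the surface that is visible of it).
The state is a dict: "clock": time; "joint_positions": joint angles; "dq": joint speeds; "joint_efforts": joint torques, N m; "tool_pos": TCP position; "tool_rot": TCP orientation; "ft_force": force on the tool from outside, world axes, zero at the start; "wrist_torque": the same for the moment, N m; "finger_gap": finger opening in m.
Only numpy, scipy, OpenCV 4.12 (cv2) and the standard library are available. Lean on these libraries where they do the work, as an engineer would, in place of code of your own. Each camera call takes 0.05 s, during which the arm holds its last target.

## Task

The four-way tube rack on the black bench mat shows its side with the smallest holes, but we need the opposite side, the one with the two large holes, now underneath. Roll the rack over about its long axis one side at a time, letting go so that it rests flat on the side in between, and keep it close down on the mat rather than lifting it away. Leave it with the two large holes facing up, wholly on the mat and with its long edges parallel to the mat's short edges, without disturbing the bottle, the beaker or the dish.

Things in the scene. Friction and masses are not known exactly. Their poses are not given: they have to be found in the camera images.
- rack: grey plastic square bar, 64 mm long (own x), section 48 x 48 mm, 0.1-0.2 kg, loose. Origin at its very centre. Flat long sides with holes drawn on (solid): own +z 24 of 7 mm, -z 2 large of 27 mm, +y 6 of 17 mm, -y 12 of 11 mm; ends plain, can be gripped. Starts on the mat, +z up, large holes below, own x within 0.4 rad of mat x. May roll either way; each roll over an edge shifts it 48 mm.
- mat: black rubber bench mat fixed to the white bench, 200 mm along its own x (short edges), 300 mm along its own y (long edges), 3 mm thick. Origin at the centre of its underside, on the bench.
- bottle: bystander: closed amber bottle, 52 mm across, 80 mm tall, loose; origin at the centre of its underside
- beaker: bystander: open glass beaker, 60 mm across, 55 mm tall, loose; origin at the centre of its underside
- dish: bystander: flat covered clear dish, 90 mm across, 16 mm tall, loose; origin at the centre of its underside
There are look-alikes about, which are no part of the job. What is shaped like the rack but yellow is not meant.

How it is judged:
On the way:
1. the rack rests flat on the mat on one of the two sides in between (own y axis upright), let go (angle between rack's own z axis and vertical between 1.45 and 1.69 rad and angle between rack's own x axis and vertical between 1.45 and 1.69 rad and height (world z) of rack below 0.03 m and contact force between the fingers and rack below 0.05 N and contact force between rack and mat above 0.3 N), for 0.2 s.
At the end, for the whole second after the job is handed in: The rack lies flat and still on the mat with its two large holes (own -z side) up (within 0.1 rad), its long axis parallel to the mat's short edges (mat x) within 0.17 rad, its centre within 70 mm of the mat's centre along mat x and within 127 mm along mat y, and is let go (angle between rack's own z axis and vertical above 3.04 rad and angle between the x axis of rack and the x axis of mat, either way round below 0.17 rad and x of rack in the frame of mat between -0.07 and 0.07 m and y of rack in the frame of mat between -0.127 and 0.127 m and height (world z) of rack between 0.024 and 0.03 m and linear speed of rack below 0.02 m/s and contact force between the fingers and rack below 0.05 N); the robot touches nothing.
It fails at once if the rack's centre is raised more than 80 mm above the bench (at rest on the mat it is at 27 mm) (height (world z) of rack above 0.08 m).
It fails at once if the bottle, beaker or dish is pushed more than 20 mm or tipped (distance of any of bottle, beaker, dish from where it was at the start of the episode above 0.02 m or angle between any of bottle, beaker, dish's own z axis and vertical above 0.35 rad).
It also fails if it takes over 72 s, if anything falls off the work surface, if the arm or the gripper's body presses on something with over 40 N, if the wrist force passes 120 N, or if a joint passes its speed limit or range.

## Working session

There is one attempt and no reset: what is moved stays moved. The work goes in short steps, Python scripts to look and compute and a tool call to move; the robot and the scene stay as the last step left them, time stands still between calls to the robot, and variables do not carry over. Pictures are saved under pics/ and viewed, and the job is handed in when it is done.

Besides the shell and the picture viewer there is one more tool, called after "Emit:" by a JSON object that holds its "method" and its "body", one argument or row to a line. send_rows: Moves the arm, as the interface text tells. Its arguments: {"type":"object","properties":{"rows":{"type":"array","items":{"type":"array"}},"gripper":{"type":"number"},"squeeze":{"type":"number"}},"required":["rows"]}

```bash
mkdir -p pics; cat > h.py <<'E'
import numpy as np, cv2
from workcell import manip
from scipy.spatial.transform import Rotation as R
def snap(n,f=None):
    s=manip.snapshot(n)
    if f: cv2.imwrite('pics/'+f,s['image'][:,:,::-1])
    return s
def cloud(s):
    z=s['z_map'];v,u=np.indices(z.shape)
    P=np.stack([(u-s['cx'])/s['fx']*z,(v-s['cy'])/s['fy']*z,z],-1)
    W=P@R.from_quat(s['orientation']).as_matrix().T+np.array(s['eye'])
    W[z==0]=np.nan
    return W
E
python3 - <<'E'
from h import *
np.set_printoptions(precision=4,suppress=True)
st=manip.state();print(st['clock'],st['tool_pos'],st['tool_rot'],st['finger_gap'])
for n in('top','side'):
    s=snap(n,n+'0.png');print(n,s['eye'],s['orientation'],s['fx'])
    for l in('rack','mat','bottle','beaker','dish'):
        print(l,[(np.round(d['location'],3).tolist(),round(d['p'],2)) for d in manip.recognise(s,l)])
E
```

```text
0.0 [ 0.2191 -0.6378  0.2215] [ 0.9864  0.1647 -0.0002 -0.0009] 0.08737460748456906
top [0.5457 0.0269 0.8035] [ 0.7062 -0.7043  0.0569 -0.0437] 423.6461018851246
rack [([0.52, -0.01, 0.05], 0.85), ([0.494, -0.224, 0.048], 0.64)]
mat [([0.526, 0.021, 0.001], 0.89), ([0.734, 0.119, 0.014], 0.61)]
bottle [([0.711, -0.001, 0.052], 0.74)]
beaker [([0.691, -0.166, 0.023], 0.62)]
dish [([0.735, 0.119, 0.014], 0.59)]
side [ 0.5907 -0.7679  0.7011] [ 0.903  -0.009   0.016  -0.4293] 476.0921351550349
rack [([0.52, -0.023, 0.045], 0.83), ([0.734, 0.11, 0.015], 0.61), ([0.492, -0.253, 0.048], 0.59)]
mat [([0.534, -0.035, 0.002], 0.68)]
bottle [([0.72, -0.022, 0.049], 0.59)]
beaker [([0.692, -0.15, 0.036], 0.58)]
dish [([0.737, 0.109, 0.017], 0.64), ([0.721, -0.021, 0.047], 0.49)]
```

View pics/top0.png

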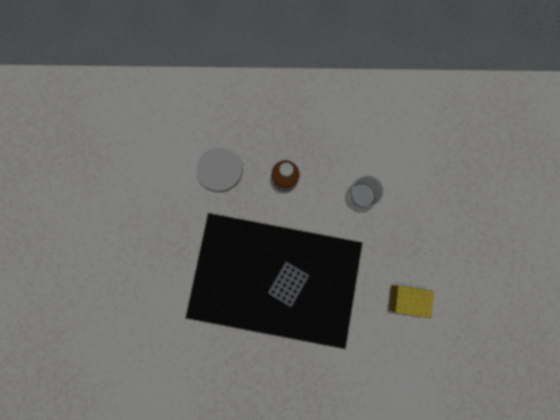

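View pics/side0.png

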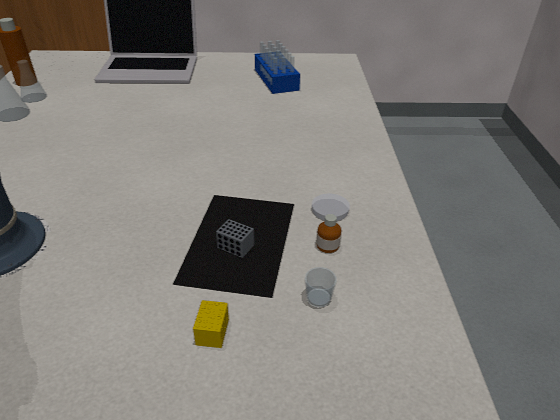

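The grey rack is on the mat at top px (289,284). The yellow block at (413,302) is the look-alike, off the mat and the wrong colour. I'll confirm this in a crop and fit the poses.

```bash
cat >> h.py <<'E'
def proj(s,W):
    c=(np.asarray(W)-np.array(s['eye']))@R.from_quat(s['orientation']).as_matrix()
    return np.stack([c[...,0]/c[...,2]*s['fx']+s['cx'],c[...,1]/c[...,2]*s['fy']+s['cy']],-1)
def fit(s,lo,hi,box):
    W=cloud(s);m=(W[...,2]>lo)&(W[...,2]<hi)&(W[...,0]>box[0])&(W[...,0]<box[1])&(W[...,1]>box[2])&(W[...,1]<box[3])
    p=W[m];r=cv2.minAreaRect(p[:,:2].astype(np.float32)*1000)
    return p,cv2.boxPoints(r),r
def onplane(s,px,z):
    d=np.stack([(px[:,0]-s['cx'])/s['fx'],(px[:,1]-s['cy'])/s['fy'],np.ones(len(px))],-1)@R.from_quat(s['orientation']).as_matrix().T
    e=np.array(s['eye']);return e+d*((z-e[2])/d[:,2])[:,None]
def mat(s):
    g=s['image'].max(2);m=((g<45)).astype(np.uint8);m[:100]=0
    m=cv2.morphologyEx(m,cv2.MORPH_CLOSE,np.ones((3,3)))
    c=max(cv2.findContours(m,0,2)[0],key=cv2.contourArea)[:,0,:].astype(float)
    w=onplane(s,c,0.003);r=cv2.minAreaRect((w[:,:2]*1000).astype(np.float32));return r,cv2.boxPoints(r)
E
python3 - <<'E'
from h import *
np.set_printoptions(precision=4,suppress=True)
s=snap('top')
print('mat',*mat(s))
p,b,r=fit(s,.045,.06,(.4,.62,-.13,.15));print('rack',len(p),p.mean(0),np.median(p[:,2]),r,b)
cv2.imwrite('pics/crop.png',cv2.resize(s['image'][200:355,180:440,::-1],None,fx=3,fy=3,interpolation=cv2.INTER_CUBIC))
E
```

```text
mat ((528.9013671875, 10.803436279296875), (296.12091064453125, 196.12628173828125), 79.3192367553711) [[ 405.0961 -116.5172]
 [ 597.8245 -152.8666]
 [ 652.7066  138.1241]
 [ 459.9782  174.4734]]
rack 1011 [ 0.522  -0.0112  0.051 ] 0.051062485657074164 ((522.151611328125, -11.391204833984375), (48.38825988769531, 63.785194396972656), 59.59691619873047) [[482.4005 -16.1181]
 [537.4144 -48.3985]
 [561.9027  -6.6643]
 [506.8888  25.6161]]
```

View pics/crop.png

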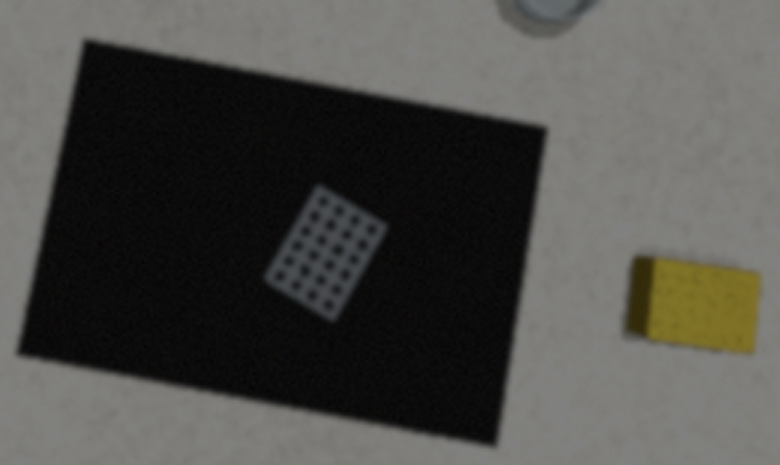

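The crop shows the grey rack with its 24 small holes up, alone on the mat. Its top is at z=51 mm and measures 48x64 mm, as specified. The long axis is at -30.4°, against -10.7° for mat x. Next I'll write a planning helper and move above it.

```bash
cat >> h.py <<'E'
np.set_printoptions(precision=4,suppress=True)
def Rt(a,t):
    a=np.radians(a);y=np.array([np.cos(a),np.sin(a),0]);z=np.array([0,0,-1.]);x=np.cross(y,z)
    return R.from_matrix(np.stack([x,y,z],1))*R.from_rotvec([0,np.radians(t),0])
def plan(*tg):  # each (gx,gy,gz,az,tilt): grasp point
    st=manip.state();p0=np.array(st['tool_pos']);R0=R.from_quat(st['tool_rot'])
    print('t',st['clock'],'q',np.array(st['joint_positions']),'gap',round(st['finger_gap'],4),'G',p0-R0.apply([0,0,.019]),'f',np.array(st['ft_force']))
    for g in tg:
        T=Rt(*g[3:]);p=np.array(g[:3])+T.apply([0,0,.019])
        print(g,np.round(R0.inv().apply(p-p0)*1000,1).tolist(),np.round((R0.inv()*T).as_rotvec(degrees=True),1).tolist())
E
python3 - <<'E'
from h import *
plan((.522,-.0114,.2,-30.4,0),(.522,-.0114,.2,-30.4,45),(.522,-.0114,.2,-30.4,-45))
E
```

```text
t 0.65 q [ 1.2111  0.4686 -0.0486  1.5325  0.0241  1.141  -0.0823] gap 0.087 G [ 0.2193 -0.6384  0.2416] f [ 0.3594  0.2428 -0.9598]
(0.522, -0.0114, 0.2, -30.4, 0) [490.0, -494.7, 41.6] [0.0, 0.0, -40.6]
(0.522, -0.0114, 0.2, -30.4, 45) [500.2, -503.5, 36.0] [16.0, 43.1, -38.5]
(0.522, -0.0114, 0.2, -30.4, -45) [479.8, -486.0, 36.0] [-15.9, -43.1, -38.5]
```

Emit:
{"method": "send_rows", "body": {
  "rows": [
    [[490,-495,20],[0,0,-40.6]],
    [[490,-495,20],[0,0,-40.6]],
    [[490,-495,20],[0,0,-40.6]],
    [[490,-495,20],[0,0,-40.6]],
    [[490,-495,20],[0,0,-40.6]],
    [[490,-495,20],[0,0,-40.6]],
    [[490,-495,20],[0,0,-40.6]],
    [[490,-495,20],[0,0,-40.6]]
  ],
  "gripper": 1
}}

```text
clock: 1.45
tool_pos: [0.3936, -0.2766, 0.2115]
tool_rot: [0.868, 0.496, 0.0, 0.001]
ft_force: [1.3, 0.1, 0.2]
finger_gap: 0.0871
```

```bash
python3 - <<'E'
from h import *
plan((.522,-.0114,.2,-30.4,0),(.522,-.0114,.2,-30.4,45))
E
```

```text
t 1.45 q [ 0.861   0.187  -0.3806  1.9762  0.0832  0.9918 -0.0909] gap 0.0871 G [ 0.3936 -0.2766  0.2305] f [1.2991 0.1457 0.1621]
(0.522, -0.0114, 0.2, -30.4, 0) [293.7, -23.9, 30.3] [0.1, 0.0, -0.1]
(0.522, -0.0114, 0.2, -30.4, 45) [307.1, -23.9, 24.7] [0.1, 45.0, -0.0]
```

Emit:
{"method": "send_rows", "body": {
  "rows": [
    [[294,-24,20],[0,0,0]],
    [[294,-24,20],[0,0,0]],
    [[294,-24,20],[0,0,0]],
    [[294,-24,20],[0,0,0]],
    [[294,-24,20],[0,0,0]],
    [[294,-24,20],[0,0,0]],
    [[294,-24,20],[0,0,0]],
    [[294,-24,20],[0,0,0]]
  ]
}}

```text
clock: 2.25
tool_pos: [0.5222, -0.0098, 0.1913]
tool_rot: [0.867, 0.498, 0.0, 0.001]
ft_force: [-0.2, -0.2, -0.2]
finger_gap: 0.087
```

```bash
python3 - <<'E'
from h import *
plan((.522,-.0114,.2,-30.4,45),(.522,-.0114,.2,-30.4,-45))
E
```

```text
t 2.25 q [ 0.3891  0.3017 -0.5463  1.9058  0.1876  0.9836 -0.7704] gap 0.087 G [ 0.5222 -0.0098  0.2103] f [-0.2244 -0.2074 -0.1786]
(0.522, -0.0114, 0.2, -30.4, 45) [12.0, 0.7, 4.7] [0.0, 45.0, 0.1]
(0.522, -0.0114, 0.2, -30.4, -45) [-14.9, 0.6, 4.7] [0.1, -45.0, 0.1]
```

Emit:
{"method": "send_rows", "body": {
  "rows": [
    [[13,0,5],[0,45,0]],
    [[13,0,5],[0,45,0]],
    [[13,0,5],[0,45,0]],
    [[13,0,5],[0,45,0]],
    [[13,0,5],[0,45,0]],
    [[13,0,5],[0,45,0]],
    [[13,0,5],[0,45,0]]
  ]
}}

```text
clock: 2.95
tool_pos: [0.5274, -0.0031, 0.1844]
tool_rot: [0.804, 0.456, 0.332, -0.19]
ft_force: [-0.3, 1.0, -0.7]
finger_gap: 0.0868
```

```bash
python3 - <<'E'
from h import *
plan((.522,-.0114,.2,-30.4,45),(.522,-.0114,.2,-30.4,0),(.522,-.0114,.2,-30.4,-45))
E
```

```text
t 2.95 q [ 1.1237  0.4614 -0.9566  2.122  -0.6877  0.6193  0.2706] gap 0.0868 G [ 0.5206 -0.0146  0.1979] f [-0.2674  0.9887 -0.6632]
(0.522, -0.0114, 0.2, -30.4, 45) [4.0, -0.5, 0.9] [0.1, 0.0, -0.4]
(0.522, -0.0114, 0.2, -30.4, 0) [-9.5, -0.4, -4.6] [-0.0, -45.0, -0.4]
(0.522, -0.0114, 0.2, -30.4, -45) [-15.0, -0.3, -18.0] [-0.2, -90.0, -0.4]
```

Emit:
{"method": "send_rows", "body": {
  "rows": [
    [[-10,0,-5],[0,-45,0]],
    [[-10,0,-5],[0,-45,0]],
    [[-10,0,-5],[0,-45,0]],
    [[-10,0,-5],[0,-45,0]],
    [[-10,0,-5],[0,-45,0]],
    [[-15,0,-18],[0,-90,0]],
    [[-15,0,-18],[0,-90,0]],
    [[-15,0,-18],[0,-90,0]]
  ]
}}

```text
clock: 3.75
tool_pos: [0.517, -0.0228, 0.1898]
tool_rot: [0.851, 0.483, -0.178, 0.104]
ft_force: [0.7, 0.5, -0.7]
finger_gap: 0.0873
```

Emit:
{"method": "send_rows", "body": {
  "rows": [
    [[-9,0,-1],[0,-22,0]],
    [[-9,0,-1],[0,-22,0]],
    [[-9,0,-1],[0,-22,0]],
    [[-9,0,-1],[0,-22,0]]
  ]
}}

```text
clock: 4.15
tool_pos: [0.5134, -0.0266, 0.1933]
tool_rot: [0.8, 0.456, -0.337, 0.195]
ft_force: [-0.8, -0.2, 0.5]
finger_gap: 0.0869
```

```bash
python3 - <<'E'
from h import *
plan((.522,-.0114,.2,-30.4,-45),(.522,-.0114,.1,-30.4,-45))
E
```

```text
t 4.15 q [-0.0759  0.577  -0.3564  1.699   0.6044  1.636  -1.1783] gap 0.0869 G [ 0.5203 -0.0148  0.2065] f [-0.7577 -0.1774  0.4871]
(0.522, -0.0114, 0.2, -30.4, -45) [7.6, -0.3, 1.8] [0.1, 0.8, -0.2]
(0.522, -0.0114, 0.1, -30.4, -45) [79.4, -0.8, 71.5] [0.1, 0.8, -0.2]
```

Emit:
{"method": "send_rows", "body": {
  "rows": [
    [[43,-0.5,37],[0,0.8,0]],
    [[79,-0.5,71],[0,0.8,0]],
    [[79,-0.5,71],[0,0.8,0]],
    [[79,-0.5,71],[0,0.8,0]],
    [[79,-0.5,71],[0,0.8,0]]
  ]
}}

```text
clock: 4.65
tool_pos: [0.5169, -0.0233, 0.0898]
tool_rot: [0.803, 0.457, -0.33, 0.193]
ft_force: [0.6, -0.8, 0.2]
finger_gap: 0.0875
```

```bash
python3 - <<'E'
from h import *
plan((.522,-.0114,.029,-30.4,-45))
E
```

```text
t 4.65 q [-0.0867  0.7073 -0.3442  1.7457  0.6408  1.482  -1.2833] gap 0.0875 G [ 0.5236 -0.0117  0.1032] f [ 0.626  -0.7958  0.2422]
(0.522, -0.0114, 0.029, -30.4, -45) [51.9, -2.2, 53.0] [0.2, -0.1, -0.4]
```

Emit:
{"method": "send_rows", "body": {
  "rows": [
    [[20,-1.5,20],[0,0,0]],
    [[36,-1.5,37],[0,0,0]],
    [[46,-1.5,47],[0,0,0]],
    [[52,-1.5,53],[0,0,0]],
    [[52,-1.5,53],[0,0,0]],
    [[52,-1.5,53],[0,0,0]]
  ]
}}

```text
clock: 5.25
tool_pos: [0.5164, -0.0231, 0.0164]
tool_rot: [0.804, 0.457, -0.329, 0.193]
ft_force: [-0.2, 0.3, -0.6]
finger_gap: 0.0871
```

```bash
python3 - <<'E'
from h import *
plan((.522,-.0114,.029,-30.4,-45))
s=snap('side','s1.png'); cv2.imwrite('pics/s1c.png',cv2.resize(s['image'][140:340,120:380,::-1],None,fx=3,fy=3))
E
```

```text
t 5.25 q [-0.1     0.8128 -0.326   1.7593  0.6779  1.3867 -1.3531] gap 0.0871 G [ 0.5231 -0.0115  0.0299] f [-0.1705  0.2747 -0.649 ]
(0.522, -0.0114, 0.029, -30.4, -45) [0.2, -1.2, 1.0] [0.3, -0.2, -0.5]
```

View pics/s1c.png

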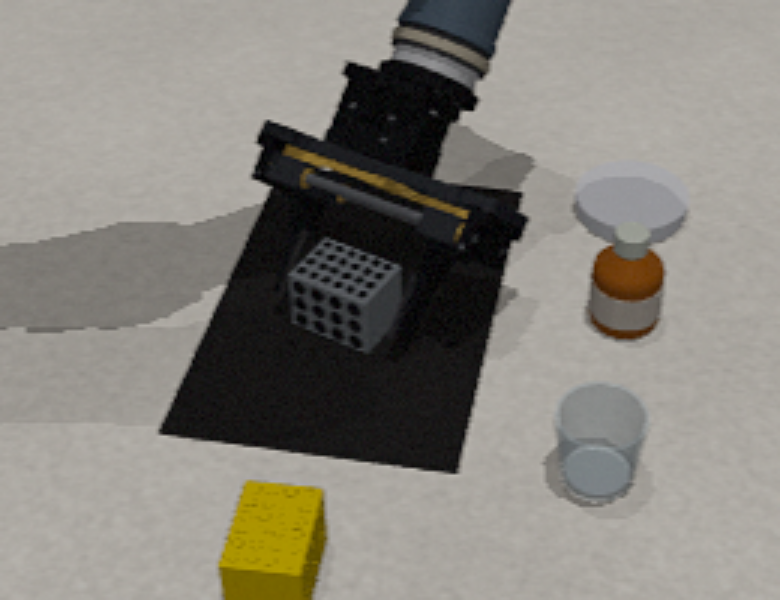

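In the enlarged side view the fingers straddle the rack's two ends, at about crop (290,260) and (420,290). The tool is tilted with its tail away from the camera and everything else is clear. Closing.

Emit:
{"method": "send_rows", "body": {
  "rows": [
    [[0,-1,0],[0,0,0]],
    [[0,-1,0],[0,0,0]],
    [[0,-1,0],[0,0,0]],
    [[0,-1,0],[0,0,0]],
    [[0,-1,0],[0,0,0]],
    [[0,-1,0],[0,0,0]]
  ],
  "gripper": 0,
  "squeeze": 25
}}

```text
clock: 5.9
tool_pos: [0.5154, -0.0225, 0.0167]
tool_rot: [0.804, 0.457, -0.329, 0.193]
ft_force: [-0.2, 0.6, 2.7]
finger_gap: 0.0641
```

```bash
python3 - <<'E'
from h import *
a=-30.4
plan((.523,-.011,.047,a,-45),(.525,-.008,.05,a+5,-20),(.527,-.0,.05,a+10,0),(.528,.002,.05,a+15,25),(.528,.002,.05,a+19.7,45))
E
```

```text
t 5.9 q [-0.101   0.8118 -0.3265  1.7612  0.6769  1.3867 -1.3545] gap 0.0641 G [ 0.5221 -0.0109  0.0302] f [-0.2435  0.6442  2.6793]
(0.523, -0.011, 0.047, -30.4, -45) [-11.7, 0.9, -12.2] [0.3, -0.1, -0.5]
(0.525, -0.008, 0.05, -25.4, -20) [-3.2, 1.6, -18.6] [-2.3, 24.9, -4.7]
(0.527, -0.0, 0.05, -20.4, 0) [7.8, -1.3, -27.9] [-3.5, 44.8, -9.8]
(0.528, 0.002, 0.05, -15.399999999999999, 25) [13.6, -3.6, -36.3] [-2.2, 69.5, -16.0]
(0.528, 0.002, 0.05, -10.7, 45) [14.4, -6.0, -42.4] [0.6, 89.0, -22.0]
```

Emit:
{"method": "send_rows", "body": {
  "rows": [
    [[-6,0.5,-6],[0,0,0]],
    [[-12,1,-12],[0,0,0]],
    [[-12,1,-12],[0,0,0]],
    [[-8,1.2,-16],[-1,12,-2]],
    [[-3,1.6,-19],[-2.3,25,-5]],
    [[2,0,-23],[-3,35,-7]],
    [[8,-1.3,-28],[-3.5,45,-10]],
    [[8,-1.3,-28],[-3.5,45,-10]]
  ]
}}

```text
clock: 6.7
tool_pos: [0.528, 0.0017, 0.0322]
tool_rot: [0.823, 0.568, -0.019, 0.013]
ft_force: [-0.2, -0.1, -3.1]
finger_gap: 0.0639
```

```bash
python3 - <<'E'
from h import *
a=-30.4
plan((.528,.002,.05,a+15,25),(.528,.002,.05,a+19.7,45),(.528,.002,.03,a+19.7,45))
s=snap('side','s2.png'); cv2.imwrite('pics/s2c.png',cv2.resize(s['image'][140:340,120:380,::-1],None,fx=3,fy=3))
E
```

```text
t 6.7 q [ 0.3518  0.5663 -0.595   2.0061  0.5218  0.7453 -0.9374] gap 0.0639 G [0.5283 0.0025 0.0511] f [-0.1745 -0.0991 -3.0527]
(0.528, 0.002, 0.05, -15.399999999999999, 25) [8.2, -0.9, -1.0] [1.1, 27.6, -5.3]
(0.528, 0.002, 0.05, -10.7, 45) [13.3, -2.5, -5.0] [3.8, 47.5, -9.7]
(0.528, 0.002, 0.03, -10.7, 45) [14.2, -2.5, 15.0] [3.8, 47.5, -9.7]
```

View pics/s2c.png

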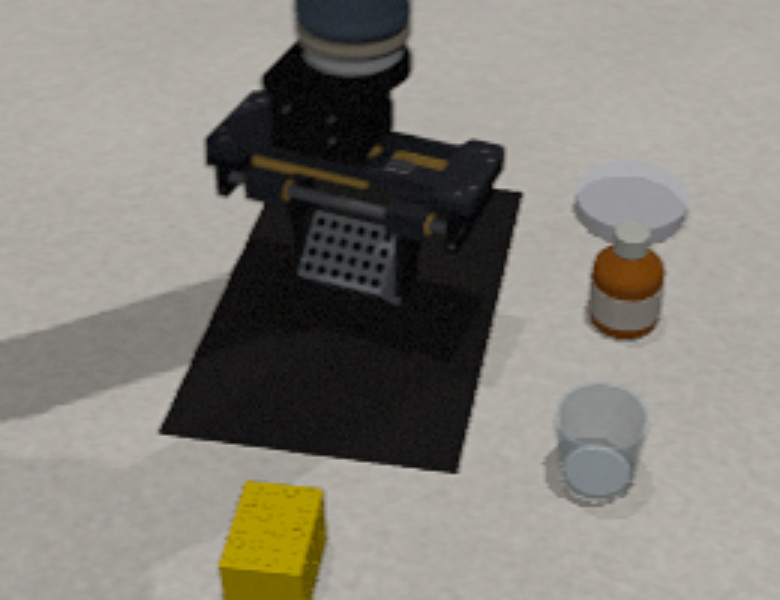

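The rack is held mid-roll, with the 24-hole face turning toward the camera at crop (350,250). Continuing.

Emit:
{"method": "send_rows", "body": {
  "rows": [
    [[4,0,-0.5],[0.5,14,-2.6]],
    [[8,-0.9,-1],[1.1,27.6,-5.3]],
    [[11,-1.5,-3],[2.4,38,-7.5]],
    [[13.3,-2.5,-5],[3.8,47.5,-9.7]],
    [[13.3,-2.5,-5],[3.8,47.5,-9.7]],
    [[13.3,-2.5,-5],[3.8,47.5,-9.7]],
    [[13.3,-2.5,-5],[3.8,47.5,-9.7]]
  ]
}}

```text
clock: 7.45
tool_pos: [0.527, 0.0023, 0.0316]
tool_rot: [0.718, 0.581, 0.294, -0.246]
ft_force: [-0.5, -1.2, -1.6]
finger_gap: 0.0638
```

```bash
python3 - <<'E'
from h import *
a=-30.4
plan((.528,.002,.05,a+19.7,45),(.528,.002,.03,a+19.7,45))
s=snap('side','s3.png'); cv2.imwrite('pics/s3c.png',cv2.resize(s['image'][140:340,120:380,::-1],None,fx=3,fy=3))
E
```

```text
t 7.45 q [ 1.1407  1.0373 -1.1429  2.0206  0.2077  0.5943 -0.122 ] gap 0.0638 G [ 0.5244 -0.0109  0.045 ] f [-0.5102 -1.1545 -1.6163]
(0.528, 0.002, 0.05, -10.7, 45) [13.0, 0.7, 6.0] [0.3, -0.1, -1.2]
(0.528, 0.002, 0.03, -10.7, 45) [-1.2, 1.0, 20.1] [0.3, -0.1, -1.2]
```

View pics/s3c.png

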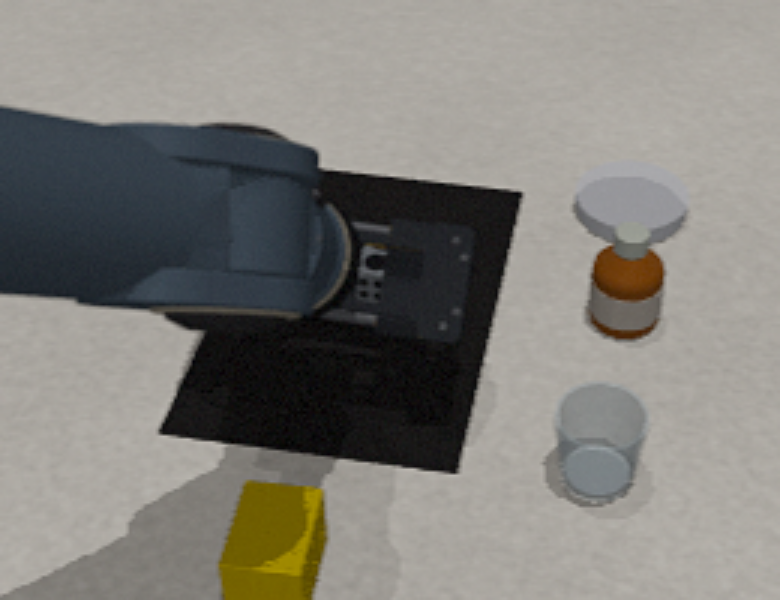

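Emit:
{"method": "send_rows", "body": {
  "rows": [
    [[8,0,8],[0,0,-1]],
    [[8,0,8],[0,0,-1]],
    [[8,0,8],[0,0,-1]]
  ]
}}

```text
clock: 7.8
tool_pos: [0.5294, 0.0173, 0.0347]
tool_rot: [0.711, 0.592, 0.295, -0.241]
ft_force: [-0.6, -0.2, -1.9]
finger_gap: 0.0642
```

```bash
python3 - <<'E'
from h import *
a=-30.4
plan((.526,-.004,.036,a+19.7,45),(.526,-.004,.03,a+19.7,45))
E
```

```text
t 7.8 q [ 1.1132  1.0255 -1.1459  2.0279  0.2099  0.5752 -0.1243] gap 0.0642 G [0.5269 0.0042 0.0482] f [-0.558  -0.172  -1.9395]
(0.526, -0.004, 0.036, -10.7, 45) [-14.4, 0.5, 2.9] [0.2, 0.3, 0.4]
(0.526, -0.004, 0.03, -10.7, 45) [-18.6, 0.5, 7.2] [0.2, 0.3, 0.4]
```

Emit:
{"method": "send_rows", "body": {
  "rows": [
    [[-4,0,4],[0,0,0.4]],
    [[-8,0,8],[0,0,0.4]],
    [[-10.5,0,10.5],[0,0,0.4]],
    [[-10.5,0,10.5],[0,0,0.4]],
    [[-10.5,0,10.5],[0,0,0.4]]
  ]
}}

```text
clock: 8.3
tool_pos: [0.5294, 0.0172, 0.0197]
tool_rot: [0.713, 0.589, 0.294, -0.242]
ft_force: [0.5, -0.1, -2.1]
finger_gap: 0.0639
```

```bash
python3 - <<'E'
from h import *
a=-30.4
plan((.526,.004,.031,a+19.7,45),(.526,.004,.027,a+19.7,45))
E
```

```text
t 8.3 q [ 1.1021  1.045  -1.1236  2.029   0.2216  0.5557 -0.1225] gap 0.0639 G [0.5269 0.0041 0.0332] f [ 0.5288 -0.0997 -2.1282]
(0.526, 0.004, 0.031, -10.7, 45) [-1.6, -0.9, 1.4] [0.2, 0.3, -0.1]
(0.526, 0.004, 0.027, -10.7, 45) [-4.4, -0.9, 4.3] [0.2, 0.3, -0.1]
```

Emit:
{"method": "send_rows", "body": {
  "rows": [
    [[-1.5,0,1.5],[0,0,0]],
    [[-3,0,3],[0,0,0]],
    [[-3,0,3],[0,0,0]],
    [[-4,0,4],[0,0,0]],
    [[-4,0,4],[0,0,0]]
  ]
}}

```text
clock: 8.8
tool_pos: [0.5295, 0.0171, 0.015]
tool_rot: [0.713, 0.589, 0.294, -0.242]
ft_force: [-2.9, -4.6, 7.5]
finger_gap: 0.0643
```

Contact with the mat (force up from -2 to +7.5 N). Releasing.

Emit:
{"method": "send_rows", "body": {
  "rows": [
    [[0,0,0],[0,0,0]],
    [[0,0,0],[0,0,0]],
    [[0,0,0],[0,0,0]],
    [[0,0,0],[0,0,0]],
    [[0,0,0],[0,0,0]],
    [[0,0,0],[0,0,0]],
    [[0,0,0],[0,0,0]]
  ],
  "gripper": 1
}}

```text
clock: 9.5
tool_pos: [0.5295, 0.0171, 0.015]
tool_rot: [0.713, 0.589, 0.294, -0.242]
ft_force: [-0.5, 0.3, -0.3]
finger_gap: 0.0869
```

```bash
python3 - <<'E'
from h import *
a=-10.7
plan((.526,.004,.10,a,45),(.52,-.02,.13,a,45))
E
```

```text
t 9.5 q [ 1.0989  1.0522 -1.117   2.0286  0.2256  0.5505 -0.1201] gap 0.0869 G [0.527  0.004  0.0284] f [-0.4819  0.3451 -0.2548]
(0.526, 0.004, 0.1, -10.7, 45) [50.3, -1.0, -50.9] [0.2, 0.2, -0.1]
(0.52, -0.02, 0.13, -10.7, 45) [53.9, -2.3, -89.6] [0.2, 0.2, -0.1]
```

Emit:
{"method": "send_rows", "body": {
  "rows": [
    [[0,0,-30],[0,0,0]],
    [[5,0,-65],[0,0,0]],
    [[40,0,-110],[0,0,0]],
    [[70,0,-140],[0,0,0]],
    [[70,0,-140],[0,0,0]],
    [[70,0,-140],[0,-20,0]],
    [[70,0,-140],[0,-40,0]],
    [[70,0,-140],[0,-45,0]]
  ]
}}

```text
clock: 10.3
tool_pos: [0.5202, -0.0316, 0.1637]
tool_rot: [0.761, 0.628, 0.126, -0.103]
ft_force: [0.7, 0.2, -0.6]
finger_gap: 0.0868
```

```bash
python3 - <<'E'
from h import *
plan((.45,-.15,.2,-10.7,0))
s=snap('top','t4.png');snap('side','s4.png')
E
```

```text
t 10.3 q [ 1.0376  0.5616 -1.152   1.9417  0.2464  0.8852 -0.3712] gap 0.0868 G [ 0.5191 -0.0376  0.1817] f [ 0.7284  0.1717 -0.6482]
(0.45, -0.15, 0.2, -10.7, 0) [-117.2, -46.4, -58.1] [0.1, -18.7, -0.3]
```

View pics/t4.png

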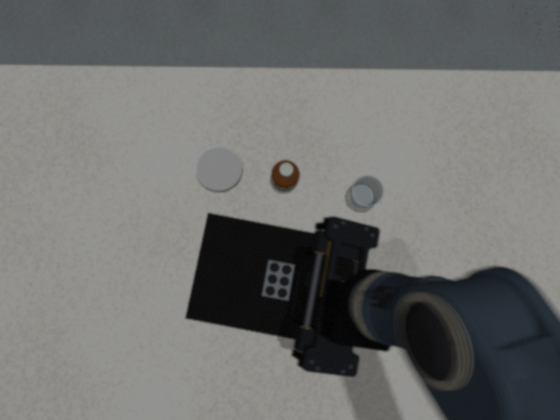

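View pics/s4.png

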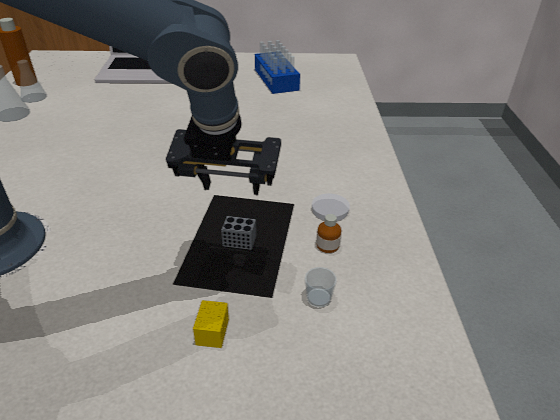

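The rack lies flat with its 6-hole (+y) side up at top px (278,280), and the 24-hole side faces -y, so the first roll is done. The bystanders are undisturbed. Measuring its pose.

```bash
python3 - <<'E'
from h import *
s=snap('top')
p,b,r=fit(s,.045,.06,(.47,.6,-.03,.06));print('rack',len(p),p.mean(0),r,b,np.percentile(p[:,2],[2,50,98]))
plan((.525,.0,.17,-10.7,0),(.525,.0,.17,-10.7,-45))
E
```

```text
rack 1001 [0.5289 0.0064 0.0511] ((529.0574951171875, 6.2140045166015625), (48.26005554199219, 63.99921417236328), 79.48904418945312) [[493.193  -11.6736]
 [556.1183 -23.3486]
 [564.922   24.1017]
 [501.9967  35.7766]] [0.0484 0.0512 0.0538]
t 10.45 q [ 1.0345  0.5601 -1.1558  1.9422  0.2435  0.8844 -0.3669] gap 0.087 G [ 0.5192 -0.0335  0.183 ] f [-0.615   0.135  -0.0401]
(0.525, 0.0, 0.17, -10.7, 0) [21.8, -0.5, 22.3] [0.2, -18.9, 0.3]
(0.525, 0.0, 0.17, -10.7, -45) [10.9, -0.5, 12.7] [0.3, -63.9, 0.2]
```

Emit:
{"method": "send_rows", "body": {
  "rows": [
    [[22,0,20],[0,-19,0]],
    [[22,0,20],[0,-19,0]],
    [[22,0,20],[0,-19,0]],
    [[14,0,10],[0,-40,0]],
    [[14,0,10],[0,-64,0]],
    [[14,0,10],[0,-64,0]],
    [[14,0,10],[0,-64,0]],
    [[14,0,10],[0,-64,0]]
  ]
}}

```text
clock: 11.25
tool_pos: [0.5233, -0.0122, 0.159]
tool_rot: [0.715, 0.593, -0.284, 0.237]
ft_force: [0.4, -0.7, -0.0]
finger_gap: 0.0869
```

Emit:
{"method": "send_rows", "body": {
  "rows": [
    [[0,0,0],[0,0,0]],
    [[0,0,0],[0,0,0]]
  ]
}}

```text
clock: 11.45
tool_pos: [0.5227, -0.013, 0.1567]
tool_rot: [0.714, 0.594, -0.285, 0.235]
ft_force: [0.1, -0.1, -0.2]
finger_gap: 0.0872
```

```bash
python3 - <<'E'
from h import *
plan((.529,.0062,.10,-10.5,-45))
E
```

```text
t 11.45 q [ 0.0797  0.612  -0.6764  1.8313  0.8578  1.5513 -1.1542] gap 0.0872 G [ 0.5252 -0.0002  0.1705] f [ 0.116  -0.1302 -0.1722]
(0.529, 0.0062, 0.1, -10.5, -45) [53.0, 2.9, 46.4] [-0.2, -1.6, 0.1]
```

Emit:
{"method": "send_rows", "body": {
  "rows": [
    [[27,2,23],[0,-1.6,0]],
    [[53,3,46],[0,-1.6,0]],
    [[53,3,46],[0,-1.6,0]],
    [[53,3,46],[0,-1.6,0]],
    [[53,3,46],[0,-1.6,0]]
  ]
}}

```text
clock: 11.95
tool_pos: [0.5275, -0.0078, 0.0889]
tool_rot: [0.712, 0.589, -0.294, 0.244]
ft_force: [0.2, 0.1, 0.5]
finger_gap: 0.0866
```

```bash
python3 - <<'E'
from h import *
plan((.529,.0062,.029,-10.5,-45))
E
```

```text
t 11.95 q [ 0.0321  0.7273 -0.6379  1.8434  0.9174  1.5082 -1.2596] gap 0.0866 G [0.53   0.0054 0.1023] f [0.248  0.1411 0.5244]
(0.529, 0.0062, 0.029, -10.5, -45) [52.2, -1.1, 51.4] [-0.2, -0.1, -0.2]
```

Emit:
{"method": "send_rows", "body": {
  "rows": [
    [[20,-1,20],[0,0,0]],
    [[36,-1,36],[0,0,0]],
    [[46,-1,45],[0,0,0]],
    [[52,-1,51],[0,0,0]],
    [[52,-1,51],[0,0,0]],
    [[52,-1,51],[0,0,0]]
  ]
}}

```text
clock: 12.55
tool_pos: [0.5272, -0.0066, 0.0169]
tool_rot: [0.712, 0.589, -0.294, 0.244]
ft_force: [0.4, 0.5, 0.2]
finger_gap: 0.087
```

```bash
python3 - <<'E'
from h import *
plan((.529,.0062,.029,-10.5,-45))
s=snap('side','s5.png'); cv2.imwrite('pics/s5c.png',cv2.resize(s['image'][140:340,120:380,::-1],None,fx=3,fy=3))
E
```

```text
t 12.55 q [ 0.0038  0.8374 -0.6007  1.8563  0.9775  1.438  -1.3518] gap 0.087 G [0.5297 0.0065 0.0303] f [0.3612 0.5423 0.2105]
(0.529, 0.0062, 0.029, -10.5, -45) [0.6, -0.6, 1.3] [-0.1, -0.1, -0.2]
```

View pics/s5c.png

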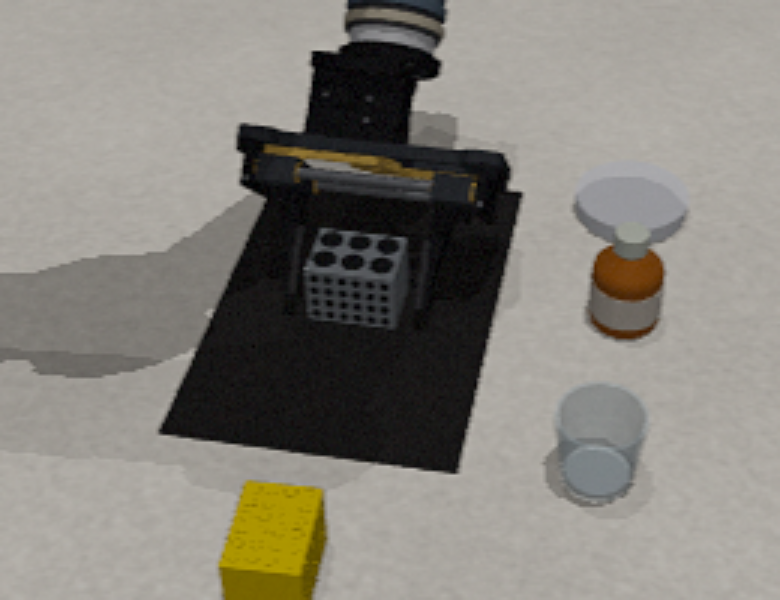

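The fingers straddle the rack again, with both sides clear. Close and plan the second roll.

Emit:
{"method": "send_rows", "body": {
  "rows": [
    [[0,-0.5,0],[0,0,0]],
    [[0,-0.5,0],[0,0,0]],
    [[0,-0.5,0],[0,0,0]],
    [[0,-0.5,0],[0,0,0]],
    [[0,-0.5,0],[0,0,0]],
    [[0,-0.5,0],[0,0,0]]
  ],
  "gripper": 0,
  "squeeze": 25
}}

```text
clock: 13.2
tool_pos: [0.5265, -0.0064, 0.0172]
tool_rot: [0.712, 0.589, -0.294, 0.244]
ft_force: [-1.6, 1.3, 3.1]
finger_gap: 0.0639
```

```bash
python3 - <<'E'
from h import *
a=-10.6
plan((.529,.006,.049,a,-45),(.529,.006,.05,a,-20),(.529,.006,.05,a,0))
E
```

```text
t 13.2 q [ 0.0034  0.8366 -0.601   1.8576  0.9767  1.4384 -1.3525] gap 0.0639 G [0.529  0.0067 0.0307] f [-1.638   1.307   3.1486]
(0.529, 0.006, 0.049, -10.6, -45) [-13.5, 0.2, -12.5] [-0.0, -0.1, -0.1]
(0.529, 0.006, 0.05, -10.6, -20) [-6.2, 0.2, -14.9] [-0.0, 24.9, -0.1]
(0.529, 0.006, 0.05, -10.6, 0) [-0.8, 0.1, -18.7] [0.0, 44.9, -0.1]
```

Emit:
{"method": "send_rows", "body": {
  "rows": [
    [[-7,0,-6],[0,0,0]],
    [[-13.5,0,-12.5],[0,0,0]],
    [[-13.5,0,-12.5],[0,0,0]],
    [[-10,0,-14],[0,12,0]],
    [[-6,0,-15],[0,25,0]],
    [[-3.5,0,-17],[0,35,0]],
    [[-1,0,-19],[0,45,0]],
    [[-1,0,-19],[0,45,0]]
  ]
}}

```text
clock: 14.0
tool_pos: [0.5296, 0.0066, 0.0327]
tool_rot: [0.77, 0.638, -0.01, 0.011]
ft_force: [-0.2, 0.4, -3.5]
finger_gap: 0.0638
```

```bash
python3 - <<'E'
from h import *
a=-10.6
plan((.529,.006,.05,a,15),(.529,.006,.05,a,30),(.529,.006,.05,a,45))
E
```

```text
t 14.0 q [ 0.5659  0.6742 -0.905   2.0014  0.7571  0.849  -0.9651] gap 0.0638 G [0.5297 0.0072 0.0517] f [-0.1797  0.368  -3.4824]
(0.529, 0.006, 0.05, -10.6, 15) [4.2, -0.5, 0.9] [0.3, 16.7, -0.0]
(0.529, 0.006, 0.05, -10.6, 30) [8.7, -0.5, -1.1] [0.3, 31.7, 0.0]
(0.529, 0.006, 0.05, -10.6, 45) [12.6, -0.5, -4.3] [0.3, 46.7, 0.0]
```

Emit:
{"method": "send_rows", "body": {
  "rows": [
    [[2,0,0.5],[0,8,0]],
    [[4.2,-0.5,0.9],[0,16.7,0]],
    [[6.5,-0.5,0],[0,24,0]],
    [[8.7,-0.5,-1],[0,32,0]],
    [[8.7,-0.5,-1],[0,32,0]],
    [[8.7,-0.5,-1],[0,32,0]]
  ]
}}

```text
clock: 14.6
tool_pos: [0.5304, 0.0147, 0.0329]
tool_rot: [0.743, 0.616, 0.202, -0.165]
ft_force: [0.6, 1.0, -0.9]
finger_gap: 0.0636
```

```bash
python3 - <<'E'
from h import *
a=-10.6
plan((.529,.006,.05,a,45))
E
```

```text
t 14.6 q [ 1.0262  0.9358 -1.1862  2.0348  0.5525  0.6378 -0.5509] gap 0.0636 G [0.5285 0.0053 0.0493] f [ 0.6165  0.9871 -0.9265]
(0.529, 0.006, 0.05, -10.6, 45) [5.8, 0.2, -0.8] [0.2, 14.8, -0.0]
```

Emit:
{"method": "send_rows", "body": {
  "rows": [
    [[2,0,-0.2],[0,5,0]],
    [[4,0,-0.5],[0,10,0]],
    [[6,0,-0.8],[0,15,0]],
    [[6,0,-0.8],[0,15,0]],
    [[6,0,-0.8],[0,15,0]]
  ]
}}

```text
clock: 15.1
tool_pos: [0.5314, 0.0209, 0.0373]
tool_rot: [0.71, 0.591, 0.296, -0.243]
ft_force: [-0.2, 1.0, -1.7]
finger_gap: 0.0638
```

```bash
python3 - <<'E'
from h import *
a=-10.6
plan((.529,.006,.05,a,45),(.529,.006,.033,a,45),(.529,.006,.0275,a,45))
E
```

```text
t 15.1 q [ 1.1673  1.1516 -1.2886  2.0219  0.4894  0.6399 -0.384 ] gap 0.0638 G [0.5289 0.0077 0.0508] f [-0.2128  0.9881 -1.7145]
(0.529, 0.006, 0.05, -10.6, 45) [-1.7, 0.4, -0.6] [0.1, -0.0, 0.2]
(0.529, 0.006, 0.033, -10.6, 45) [-13.8, 0.3, 11.4] [0.1, -0.0, 0.2]
(0.529, 0.006, 0.0275, -10.6, 45) [-17.7, 0.3, 15.3] [0.1, -0.0, 0.2]
```

Reached, with q3 at -1.289 (limit -1.39). Lowering brought it back from the limit last time.

Emit:
{"method": "send_rows", "body": {
  "rows": [
    [[-5,0,4],[0,0,0]],
    [[-10,0,8],[0,0,0]],
    [[-13.5,0,11.5],[0,0,0]],
    [[-15,0,13],[0,0,0]],
    [[-16,0,14],[0,0,0]],
    [[-16,0,14],[0,0,0]]
  ]
}}

```text
clock: 15.7
tool_pos: [0.5312, 0.0195, 0.016]
tool_rot: [0.71, 0.591, 0.296, -0.243]
ft_force: [0.5, 0.1, -1.4]
finger_gap: 0.0638
```

```bash
python3 - <<'E'
from h import *
a=-10.6
plan((.529,.006,.0285,a,45),(.529,.006,.027,a,45))
E
```

```text
t 15.7 q [ 1.1569  1.1767 -1.2561  2.0226  0.5124  0.617  -0.3739] gap 0.0638 G [0.5287 0.0063 0.0294] f [ 0.4712  0.056  -1.3734]
(0.529, 0.006, 0.0285, -10.6, 45) [-0.8, 0.3, 0.5] [0.1, -0.0, 0.2]
(0.529, 0.006, 0.027, -10.6, 45) [-1.9, 0.3, 1.5] [0.1, -0.0, 0.2]
```

Emit:
{"method": "send_rows", "body": {
  "rows": [
    [[-1,0,0.7],[0,0,0]],
    [[-1.5,0,1.2],[0,0,0]],
    [[-1.5,0,1.2],[0,0,0]]
  ]
}}

```text
clock: 16.0
tool_pos: [0.5313, 0.0192, 0.0143]
tool_rot: [0.71, 0.591, 0.296, -0.243]
ft_force: [-0.3, -0.8, 1.1]
finger_gap: 0.0638
```

Contact force is rising. Releasing and backing off.

Emit:
{"method": "send_rows", "body": {
  "rows": [
    [[0,0,0],[0,0,0]],
    [[0,0,0],[0,0,0]],
    [[0,0,0],[0,0,0]],
    [[0,0,0],[0,0,0]],
    [[0,0,0],[0,0,0]],
    [[0,0,0],[0,0,0]],
    [[0,0,0],[0,0,0]]
  ],
  "gripper": 1
}}

```text
clock: 16.7
tool_pos: [0.5313, 0.0192, 0.0143]
tool_rot: [0.71, 0.591, 0.296, -0.243]
ft_force: [0.1, -0.1, 0.3]
finger_gap: 0.0869
```

Emit:
{"method": "send_rows", "body": {
  "rows": [
    [[0,0,-30],[0,0,0]],
    [[5,0,-65],[0,0,0]],
    [[40,0,-110],[0,0,0]],
    [[70,0,-140],[0,0,0]],
    [[70,0,-140],[0,0,0]],
    [[70,0,-140],[0,-20,0]],
    [[70,0,-140],[0,-40,0]],
    [[70,0,-140],[0,-45,0]]
  ]
}}

```text
clock: 17.5
tool_pos: [0.5218, -0.0301, 0.163]
tool_rot: [0.759, 0.63, 0.129, -0.103]
ft_force: [0.7, -0.8, -1.1]
finger_gap: 0.087
```

```bash
python3 - <<'E'
from h import *
plan((.45,-.15,.2,-10.7,0))
s=snap('top','t6.png')
p,b,r=fit(s,.045,.06,(.47,.6,-.035,.06));print('rack',len(p),p.mean(0),r,np.percentile(p[:,2],[2,50,98]))
A=np.c_[p[:,:2],np.ones(len(p))];print('plane slope',np.linalg.lstsq(A,p[:,2],rcond=None)[0])
for l in('bottle','beaker','dish'):print(l,[(np.round(d['location'],3).tolist(),round(d['p'],2)) for d in manip.recognise(s,l)])
snap('side','s6.png')
a=cv2.resize(s['image'][200:355,180:380,::-1],None,fx=3,fy=3);cv2.imwrite('pics/t6c.png',a)
E
```

```text
t 17.5 q [ 1.0665  0.6031 -1.2131  1.9401  0.3088  0.8962 -0.4236] gap 0.087 G [ 0.5206 -0.0362  0.181 ] f [ 0.7108 -0.7947 -1.1301]
(0.45, -0.15, 0.2, -10.7, 0) [-118.0, -48.3, -59.9] [0.3, -19.0, 0.1]
rack 1011 [0.5308 0.0092 0.051 ] ((530.9370727539062, 9.046072006225586), (48.669315338134766, 63.95125198364258), 79.35480499267578) [0.0483 0.0511 0.0535]
plane slope [0.0017 0.0006 0.0501]
bottle [([0.712, -0.002, 0.049], 0.91)]
beaker [([0.689, -0.165, 0.024], 0.8)]
dish [([0.734, 0.119, 0.012], 0.78)]
```

View pics/t6.png

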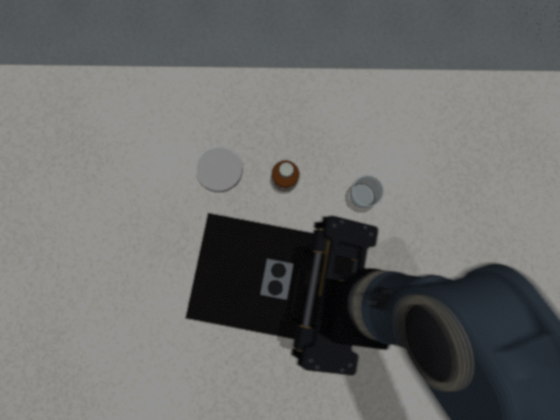

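View pics/s6.png

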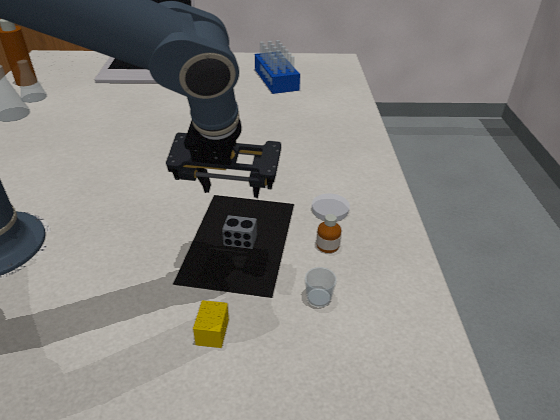

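The two large holes face up at top px (277,279). The rack is flat (slope below 0.002), its top is at z=51 mm, and its long axis is at about -10.6° against -10.7° for mat x. It is near the mat centre, and the arm is clear and stationary. I'll let the arm settle, then hand in.

Emit:
{"method": "send_rows", "body": {
  "rows": [
    [[0,0,-20],[0,0,0]],
    [[0,0,-20],[0,0,0]],
    [[0,0,-20],[0,0,0]],
    [[0,0,-20],[0,0,0]]
  ]
}}

```text
clock: 18.15
tool_pos: [0.5193, -0.0369, 0.1797]
tool_rot: [0.759, 0.63, 0.129, -0.107]
ft_force: [-0.3, 0.5, 0.8]
finger_gap: 0.0873
```

```bash
python3 - <<'E'
from h import *
print(manip.sign_off())
E
```

```text
the job is handed in; nothing more can be done
None
```

The rack now lies on the mat with its two large holes up, and I handed the job in at about 18 s of the 72 s allowed. No verdict was reported.

**What I did:** I gripped the grey rack by its ends and rolled it 90° about its long axis. I set it down and let go with the 6-hole side up, then rolled it another 90° the same way. I also turned it about 20° to line up with the mat during the first roll. The grasp point stayed below about 52 mm, against the 80 mm limit on the rack's centre.

**Last checks, before hand-in:**
- **Level:** the top face is at 51 mm, which matches resting flat on the mat, and its slope is below 0.002.
- **Alignment:** the long axis is within about 0.1° of mat x.
- **Position:** the centre is about 3 mm from the mat's centre.
- **Bystanders:** the bottle, beaker and dish measured within about 3 mm of where they started, which is within measurement error.
- **Arm:** it was open and clear of everything when I handed in.

No check failed or disagreed. Joint 3 came closest to its range, reaching -1.29 rad against a limit of -1.39.

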